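# Click the coffee grinder's grind ring back to the espresso mark

### The arm

A 6-joint arm with a two-finger parallel gripper is mounted at the origin on the work surface. World frame = base frame: x ahead of the robot, y to its left, z up, the work surface at z = 0. Lengths are in m, angles in rad, forces in N, time in s.
With the tool pointing down it reaches from about 0.375 to 0.975 m from the base axis. Payload 3.8 kg.
Tool frame: the origin (TCP) lies at the very end of the fingers, on their centre line; the grasp point (between the pads) lies 19 mm behind it; z points along the fingers, y is the direction in which the jaws open and shut (so a half turn about z gives the same grasp; the last joint's range is limited). The gripper opens to 85 mm and grips with 20 to 120 N. Pads are 22 mm wide; open, the fingers measure 114 mm over their backs; the gripper's body (76 mm by 85 mm) begins 54 mm behind the grasp point. The pads swing forward as they close: fully open they stand 13 mm farther back than shut.
Start: joints at [1.124, 0.264, 1.604, -0, 1.274, -0.037], TCP at [0.269, 0.619, 0.231] pointing down, gripper open.
Joint ranges: [-2.63, 2.63], [-0.94, 2.18], [0.31, 2.57], [-1.31, 4.45], [0, 2.66], [-2.55, 2.55]. Speed limits (rad/s): [2.57, 2.57, 3.14, 3.14, 3.14, 3.14].

### API

Orientations are given as a rotation vector (axis times angle).
In Python, from workcell import bot, viewer gives the robot as it stands.
- The arm moves only by the tool jog_arm, never from a script. Its argument "motion" is a list of rows, each an object of numbers: "dx", "dy", "dz": the shift along the world's x, y, z in cm; "turn": the turn about the world's z in rad. A call has 1 to 12 rows; each row shifts and turns the commanded pose from where the row before left it; what a row does not reach is not made up. A row lasts 1/12 s, in which the tool goes at most 41.7 mm and 7.16 degrees, less where a joint would pass 70% of its speed; a pose out of reach is approached as far as the arm can. A call is refused whole if a number of a shift passes 4.17 or a number of a turn 0.125, either way. A call with a gripper value outside its range is refused whole. "fingers" is the finger opening in cm, from 0 to 8.54, set as the call begins (left out, the last holds). The fingers move at their own pace and stop on an object; "grip_force" is the grip in N (left out, the last holds). Time passes only in rows, so rows that do not move let the fingers close. It gives the time, the measured TCP pose, the force and the opening at its end, in the units of the state.
- bot.read_state(): the state, without advancing time (a new reading comes with each control period).
- viewer.read_camera(name): name is "scene" or "top" or "wrist"; returns (picture, depth): 480x640x3 uint8, red, green, blue; 480x640 float32, m along the optical axis (not along the pixel's ray), 0 where there is no reading.
- viewer.camera_info(name): a dict with "vertical_fov" (degrees; the focal length in pixels is half the picture's height over the tangent of half this angle, whatever the lens; pixels are square), "cx", "cy" (the principal point, pixels), "R" (3x3) and "t" (3): a world point X has camera coordinates R X + t. Camera axes: x right, y down, z forward; pixel columns grow to the right and rows downward; lengths in m; the calibration is good to about 2 mm. A picture is of the moment at which its call begins: read the wrist's pose just before it. camera_info takes no time and is no camera call; for the wrist camera it gives the pose at the moment of the call.
- bot.finish_job(): hands the job in, once; it reports no verdict.
The state is a dict: "time": time; "q": joint angles; "joint_vel": joint speeds; "joint_torque": joint torques, N m; "tool_pos": TCP position; "tcp_rot": TCP orientation; "wrist_force": force on the tool from outside, world axes, zero at the start; "torque": the same for the moment, N m; "width": opening from 0.0 (shut) to 1.0 (fully open).
Only numpy, scipy, OpenCV 4.12 (cv2) and the standard library are available. Lean on these libraries where they do the work, as an engineer would, in place of code of your own. Each camera call takes 0.05 s, during which the arm holds its last target. There are 200 camera calls.

### The job

The grinder on the coffee bar was left set for filter coffee. With a fingertip, flick the lugs on the edge of its grind ring, clicking it round clockwise (seen from above) until the lug with the red mark has clicked in opposite the white pointer, and do not go a click past it, or the burrs will touch. Flick lightly, without gripping anything, so that the grinder stays where it stands; leave the hopper and the other things around it alone.

Things in the scene. Friction and masses are not known exactly. Their poses are not given: they have to be found in the camera images.
- grinder: Coffee grinder, bean hopper taken off: dark tower 120 x 126 mm on a base 215 x 150 mm, 215 mm high, 5 kg, standing loose. Origin on the ring's axis at the counter; x to its back, z up; at yaw 0 its front (spout, fork) faces the robot. The tower's top is at 166 mm; above it only a round chamber, 50 mm radius, carries the ring.
- grind_ring (a joint): Angle (rad) of the ring on top. 0 = red mark at the pointer (espresso); positive = anticlockwise from above = coarser. Clicks at every multiple of 0.3927 (16 a turn), held by a sprung ball: about 4 to 5 N at a lug leaves a click; past half-way the ring snaps on by itself into the next. Starts 2 to 5 clicks positive (rarely balanced between two); turns on freely past 0.
- ring_top (a point): Centre of the aluminium grind ring's top face, 213 mm up. Ring: 50 mm radius, 20 mm high; 8 lugs stand out, one every 45 degrees (every 2nd click), as high as the ring, 10 mm wide, round ends 62.5 mm from the axis. The 34 mm gaps between lugs are open from above and outside, with 25 mm free below. Inside: fixed black hopper seat, 38 mm radius, 1.5 mm higher.
- red_mark (a point): On top of the lug that has a red inlay (21 x 8 mm), one of the eight: on that lug's centre line, 57.5 mm from the ring's axis; turns with the ring.
- pointer (a point): Tip of the white triangular pointer on the fixed black hopper seat inside the ring, 38.5 mm from the axis, on the side of the grinder's front.
- hopper: Bystander: the grinder's bean hopper, smoked brown with black lid, standing upside down on its lid: 124 mm wide, 156 mm high. Origin at the centre of its underside.
- tamper: Bystander: steel tamper with dark wooden handle, 58 mm wide, 92 mm high. Origin at the centre of its underside.
- pitcher: Bystander: steel milk pitcher with a handle, 88 mm wide, 104 mm high. Origin at the centre of its underside.
- cup: Bystander: white ceramic cup with a handle, 76 mm wide, 62 mm high. Origin at the centre of its underside.

How it is judged:
By the outcome, as a careful person would: the job done as asked, in the order asked, and still so for the second after the job is handed in, with the robot touching nothing.
It also fails if it takes over 56 s, if anything falls off the work surface, if the arm or the gripper's body presses on something with over 40 N, if the wrist force passes 120 N, or if a joint passes its speed limit or range.

## Working session

There is one attempt and no reset: what is moved stays moved. The work goes in short steps, Python scripts to look and compute and a tool call to move; the robot and the scene stay as the last step left them, time stands still between calls to the robot, and variables do not carry over. Pictures are saved under pics/ and viewed, about 8 in all and at most 12, crops included, and the job is handed in when it is done.

Besides the shell and the picture viewer there is one more tool, called as name([rows], argument=value, ...), one row to a line, values as JSON. jog_arm: Moves the arm, as the interface text tells. Its arguments: {"type":"object","properties":{"motion":{"type":"array"},"fingers":{"type":"number"},"grip_force":{"type":"number"}},"required":["motion"]}

```bash
mkdir -p pics; ls; cat > h.py <<'E'
import numpy as np, cv2
from workcell import bot, viewer
def cam(n):
    i=viewer.camera_info(n); f=240/np.tan(np.radians(i['vertical_fov'])/2)
    im,d=viewer.read_camera(n); return im,d,i,f
def ray(i,f,u,v,z):
    R=np.array(i['R']);t=np.array(i['t']);c=-R.T@t
    w=R.T@np.array([(u-i['cx'])/f,(v-i['cy'])/f,1]); return c+w*(z-c[2])/w[2]
def proj(i,f,X):
    p=np.array(i['R'])@X+np.array(i['t']); return f*p[0]/p[2]+i['cx'],f*p[1]/p[2]+i['cy']
E
python3 - <<'E'
from h import *
for n in ['top','scene']:
    im,d,i,f=cam(n); cv2.imwrite(f'pics/{n}1.png',im[:,:,::-1]); np.savez(f'{n}1.npz',im=im,d=d)
    R=np.array(i['R']);print(n,f,i['cx'],i['cy'],-R.T@np.array(i['t']),R.round(3).tolist(),d.min(),d.max())
print(bot.read_state())
E
```

```text
pics
top 597.4995931524636 321.328240419755 237.8011315392142 [0.34374984 0.05958266 1.25782865] [[-0.011, -1.0, 0.03], [-0.981, 0.005, -0.195], [0.194, -0.031, -0.98]] 0.0 2.2105742
scene 437.8340901003858 324.0444542186758 245.758472466832 [1.11756396 0.22327987 0.703512  ] [[-0.368, 0.93, 0.01], [0.654, 0.266, -0.708], [-0.661, -0.254, -0.706]] 0.0 2.8023973
{'time': 0.1, 'q': array([ 1.12407641e+00,  2.64678147e-01,  1.60525509e+00,  1.82708030e-05,
        1.27370723e+00, -3.69142568e-02]), 'joint_vel': array([-0.00036323, -0.00306331, -0.00179588,  0.00088206, -0.00017105,
       -0.00123306]), 'joint_torque': array([ 2.72960660e-04, -5.16707468e+01, -3.68589234e+01, -8.82677978e-05,
        6.32503172e-03,  1.61082369e-05]), 'tool_pos': array([0.26865618, 0.61850179, 0.23007677]), 'tcp_rot': array([-0.63913093, -3.07537297,  0.00311604]), 'wrist_force': array([-0.83674571, -0.87412134,  0.83047493]), 'torque': array([ 0.00035008, -0.01356001, -0.02603945]), 'width': 1.0020806978500405}
```

View pics/top1.png

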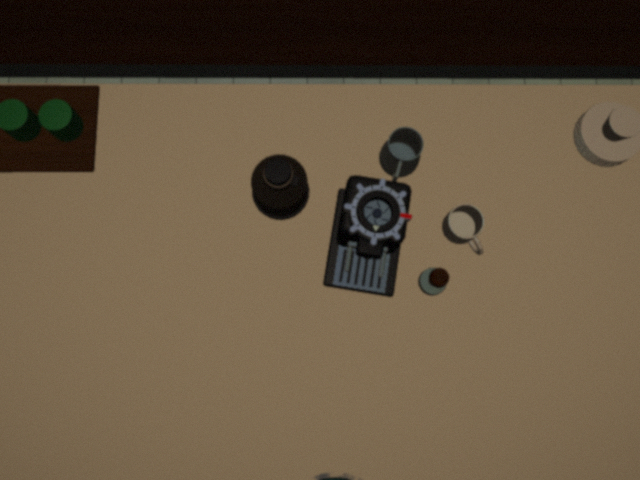

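View pics/scene1.png

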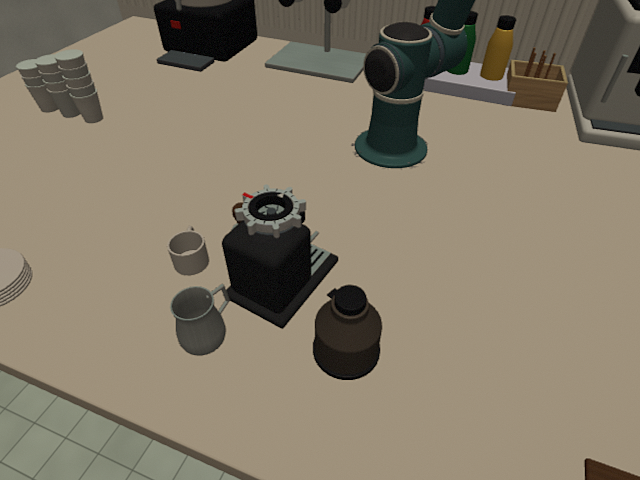

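Top view: ring at about (377,211), red lug on the right (405,216), pointer at the bottom (376,228), so about 4 clicks clockwise. Now I'll measure it.

```bash
cat >> h.py <<'E'
def measure(im,i,f,c0=None,off=0.0):
    H=cv2.cvtColor(im,cv2.COLOR_RGB2HSV).astype(int); I=im.astype(int)
    red=((I[...,0]>90)&(I[...,1]<0.45*I[...,0])&(I[...,2]<0.45*I[...,0]))
    return red
E
python3 - <<'E'
from h import *
z=np.load('top1.npz'); im=z['im']; d=z['d']; i=viewer.camera_info('top'); f=240/np.tan(np.radians(i['vertical_fov'])/2)
s=10
# rectify ring plane z=.213 : 2000 px/m 
c=ray(i,f,377,211,.213); print(c)
g=np.mgrid[-.09:.09:360j,-.09:.09:360j]  # rows: x from + to -, cols: y from + to -
X=c[0]-g[0];Y=c[1]-g[1]
P=np.array([X.ravel(),Y.ravel(),np.full(X.size,.213)])
q=np.array(i['R'])@P+np.array(i['t'])[:,None]
u=(f*q[0]/q[2]+i['cx']).reshape(360,360).astype(np.float32);v=(f*q[1]/q[2]+i['cy']).reshape(360,360).astype(np.float32)
r=cv2.remap(im,u,v,cv2.INTER_CUBIC); np.save('rect.npy',r)
h=cv2.convertScaleAbs(r,alpha=1.6)
I=r.astype(int); red=(I[...,0]>100)&(I[...,1]<70)
yy,xx=np.nonzero(red); print('red',c[0]+.09-yy.mean()*.0005,c[1]+.09-xx.mean()*.0005,len(yy))
ring=((I[...,2]>110)&(I[...,2]>=I[...,0]-5)).astype(np.uint8)
n,l,st,ce=cv2.connectedComponentsWithStats(ring); k=1+st[1:,4].argmax()
m=(l==k); co,_=cv2.findContours(m.astype(np.uint8),0,1); (a,b),rad=cv2.minEnclosingCircle(max(co,key=cv2.contourArea))
print('ring',c[0]+.09-b*.0005,c[1]+.09-a*.0005,rad*.0005)
h[co[0][:,0,1],co[0][:,0,0]]=[0,255,0]
cv2.imwrite('pics/rect1.png',cv2.resize(h,(600,600))[:,:,::-1])
E
```

```text
[ 0.59959149 -0.07468349  0.213     ]
red 0.5914231105464445 -0.12594599209390928 680
ring 0.6020914928993857 -0.025183492093909292 0.011401803970336914
```

View pics/rect1.png

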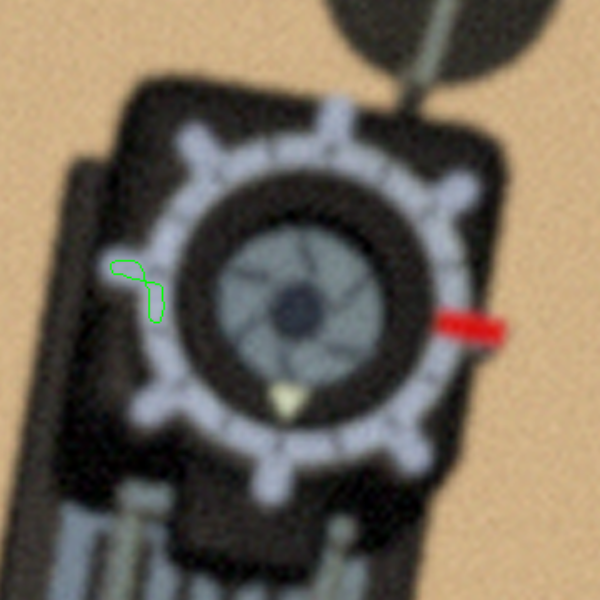

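Measured from the rectified view: ring centre about (0.599, -0.076), grinder yaw about -9.7°, and the red lug 88° (4 clicks) anticlockwise of the pointer. I'll go to the front right with the fingers shut and the jaw axis radial.

jog_arm([
  {"dx": 1.1, "dy": -3.24, "dz": 0.25, "turn": -0.013},
  {"dx": 1.1, "dy": -3.24, "dz": 0.25, "turn": -0.013},
  {"dx": 1.1, "dy": -3.24, "dz": 0.25, "turn": -0.013},
  {"dx": 1.1, "dy": -3.24, "dz": 0.25, "turn": -0.013},
  {"dx": 1.1, "dy": -3.24, "dz": 0.25, "turn": -0.013},
  {"dx": 1.1, "dy": -3.24, "dz": 0.25, "turn": -0.013},
  {"dx": 1.1, "dy": -3.24, "dz": 0.25, "turn": -0.013},
  {"dx": 1.1, "dy": -3.24, "dz": 0.25, "turn": -0.013},
  {"dx": 1.1, "dy": -3.24, "dz": 0.25, "turn": -0.013},
  {"dx": 1.1, "dy": -3.24, "dz": 0.25, "turn": -0.013},
  {"dx": 1.1, "dy": -3.24, "dz": 0.25, "turn": -0.013},
  {"dx": 1.1, "dy": -3.24, "dz": 0.25, "turn": -0.013},
], fingers=0, grip_force=20)

```text
time: 1.1
tool_pos: [0.4008, 0.2286, 0.261]
tcp_rot: [-0.877, -3.016, 0.0]
wrist_force: [0.3, -0.0, -0.1]
width: 0.0
```

jog_arm([
  {"dx": 1.2, "dy": -3.25},
  {"dx": 1.2, "dy": -3.25},
  {"dx": 1.2, "dy": -3.25},
  {"dx": 1.2, "dy": -3.25},
  {"dx": 1.2, "dy": -3.25},
  {"dx": 1.2, "dy": -3.25},
  {"dx": 1.2, "dy": -3.25},
  {"dx": 1.2, "dy": -3.25},
  {"dx": 1.2, "dy": -3.25},
  {"dx": 1.2, "dy": -3.25},
  {"dx": 1.2, "dy": -3.25},
  {"dx": 1.2, "dy": -3.25},
])

```text
validation failed for argument at $.mo...
```

jog_arm([
  {"dx": 0},
  {"dx": 0},
  {"dx": 0},
])

```text
validation failed for argument at $.mo...
```

```bash
python3 - <<'E'
from h import *
from scipy.spatial.transform import Rotation as Ro
im,d,i,f=cam('wrist'); cv2.imwrite('pics/w1.png',im[:,:,::-1])
s=bot.read_state(); print(s['time'],s['tool_pos'],s['q'],s['wrist_force'],s['width'])
y=Ro.from_rotvec(s['tcp_rot']).as_matrix()[:,1];print('jaw',np.degrees(np.arctan2(y[1],y[0])))
C=np.array([.5993,-.0756,.213]);print('C',proj(i,f,C))
for a in range(8):
    t=np.radians(170.3+45*a);print(a,np.round(proj(i,f,C+.0575*np.array([np.cos(t),np.sin(t),0])),0))
E
```

```text
1.15 [0.40274436 0.22360713 0.26153957] [ 0.45682336 -0.16965765  2.00100741 -0.00557193  1.31082449 -0.54315626] [ 1.75189332 -3.12013167  0.23232189] 0.003160262794494479
jaw 57.37636064446619
C (np.float64(128.3671279265295), np.float64(679.1898399779773))
0 [ 86. 633.]
1 [ 51. 661.]
2 [ 64. 697.]
3 [111. 721.]
4 [167. 720.]
5 [202. 697.]
6 [196. 660.]
7 [148. 633.]
```

View pics/w1.png

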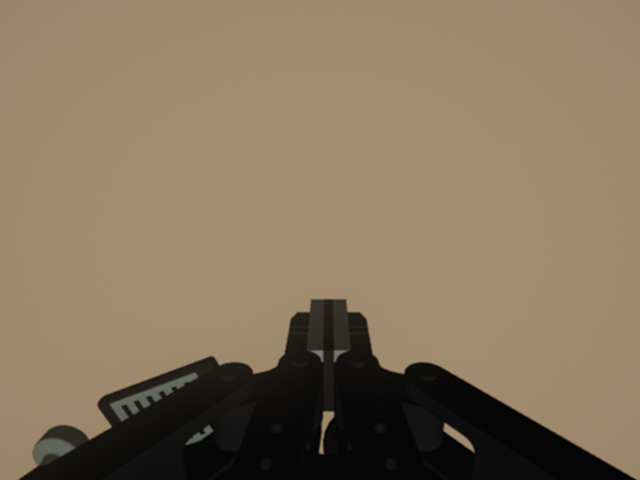

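The wrist view shows the shut fingertips at (310–347, 300), narrower than I assumed, and the drip tray at lower left. The second move was refused, so I'll put every key in each row.

jog_arm([
  {"dx": 1.2, "dy": -3.25, "dz": 0, "turn": 0},
  {"dx": 1.2, "dy": -3.25, "dz": 0, "turn": 0},
  {"dx": 1.2, "dy": -3.25, "dz": 0, "turn": 0},
  {"dx": 1.2, "dy": -3.25, "dz": 0, "turn": 0},
  {"dx": 1.2, "dy": -3.25, "dz": 0, "turn": 0},
  {"dx": 1.2, "dy": -3.25, "dz": 0, "turn": 0},
  {"dx": 1.2, "dy": -3.25, "dz": 0, "turn": 0},
  {"dx": 1.2, "dy": -3.25, "dz": 0, "turn": 0},
  {"dx": 1.2, "dy": -3.25, "dz": 0, "turn": 0},
  {"dx": 1.2, "dy": -3.25, "dz": 0, "turn": 0},
  {"dx": 1.2, "dy": -3.25, "dz": 0, "turn": 0},
  {"dx": 1.2, "dy": -3.25, "dz": 0, "turn": 0},
])

```text
time: 2.15
tool_pos: [0.545, -0.1611, 0.2607]
tcp_rot: [-0.877, -3.016, -0.0]
wrist_force: [0.6, 0.2, 0.5]
width: -0.004
```

```bash
python3 - <<'E'
from h import *
from scipy.spatial.transform import Rotation as Ro
im,d,i,f=cam('wrist'); cv2.imwrite('pics/w2.png',im[:,:,::-1])
s=bot.read_state(); print(s['time'],s['tool_pos'],s['q'],s['wrist_force'])
M=Ro.from_rotvec(s['tcp_rot']).as_matrix()
y=M[:,1];print('jaw',np.degrees(np.arctan2(y[1],y[0])))
T=s['tool_pos']
print('tcp px',proj(i,f,T),'tip edges +-8mm,x+-11', [np.round(proj(i,f,T+M@np.array(o)),0) for o in ([.011,.008,0],[.011,-.008,0],[-.011,.008,0],[-.011,-.008,0])])
for r in (305,320,335): print(r,[ (u,round(float(d[r,u]),3)) for u in range(285,375,6)])
R=np.array(i['R']); print('cam in tool',M.T@(-R.T@np.array(i['t'])-T))
E
```

```text
2.2 [ 0.5470323  -0.16687972  0.2606123 ] [-0.33704702  0.0505004   1.79482261 -0.00444292  1.29346066 -1.33841458] [ 2.90547384 -3.62649006  0.46081782]
jaw 57.44311407921501
tcp px (np.float64(318.610587560212), np.float64(329.9772911333325)) tip edges +-8mm,x+-11 [array([339., 305.]), array([298., 305.]), array([339., 354.]), array([299., 354.])]
305 [(285, 0.38), (291, 0.379), (297, 0.395), (303, 0.416), (309, 0.447), (315, 0.148), (321, 0.15), (327, 0.15), (333, 0.149), (339, 0.15), (345, 0.149), (351, 0.448), (357, 0.45), (363, 0.449), (369, 0.448)]
320 [(285, 0.447), (291, 0.146), (297, 0.146), (303, 0.147), (309, 0.139), (315, 0.138), (321, 0.138), (327, 0.138), (333, 0.138), (339, 0.139), (345, 0.138), (351, 0.147), (357, 0.148), (363, 0.147), (369, 0.454)]
335 [(285, 0.435), (291, 0.136), (297, 0.137), (303, 0.136), (309, 0.13), (315, 0.129), (321, 0.129), (327, 0.13), (333, 0.129), (339, 0.129), (345, 0.13), (351, 0.137), (357, 0.137), (363, 0.137), (369, 0.136)]
cam in tool [ 0.08370553  0.00294453 -0.14312098]
```

```bash
python3 - <<'E'
from h import *
from scipy.spatial.transform import Rotation as Ro
s=bot.read_state();T=s['tool_pos'];M=Ro.from_rotvec(s['tcp_rot']).as_matrix()
im,d,i,f=cam('wrist');R=np.array(i['R']);t=np.array(i['t'])
v,u=np.mgrid[290:380,270:390];z=d[290:380,270:390];ok=(z>.05)&(z<.2)
P=np.stack([(u-i['cx'])/f*z,(v-i['cy'])/f*z,z],-1)[ok]
L=((P-t)@R-T)@M*1000
print(f,T)
for a in range(-40,8,4):
    m=(L[:,2]>=a)&(L[:,2]<a+4)
    if m.sum()>5: print(a,m.sum(),'x',np.percentile(L[m,0],[2,98]).round(1),'y',np.percentile(L[m,1],[2,98]).round(1))
C=np.array([.5993,-.0756,.213]);print([np.round(proj(i,f,C+.0575*np.array([np.cos(q),np.sin(q),0]))) for q in np.radians(170.3+45*np.arange(8))])
E
```

```text
410.5455007426337 [ 0.5470323  -0.16687972  0.2606123 ]
-40 650 x [ 0.8 11.8] y [-9.1  8.9]
-36 343 x [ 6.9 11.4] y [-6.4 12.9]
-32 546 x [ 6.2 11.3] y [-13.1  13.1]
-28 544 x [ 6.2 11.3] y [-13.   13.2]
-24 476 x [ 6.  11.3] y [-12.8  13.1]
-20 468 x [ 6.  11.2] y [-13.   13.1]
-16 417 x [ 6.1 11.2] y [-12.9  13.2]
-12 350 x [ 6.1 11.1] y [-12.4  12.5]
-8 213 x [ 6.2 11.1] y [-11.  11.]
[array([510., 154.]), array([436., 220.]), array([430., 303.]), array([484., 355.]), array([566., 355.]), array([637., 302.]), array([659., 219.]), array([607., 154.])]
```

View pics/w2.png

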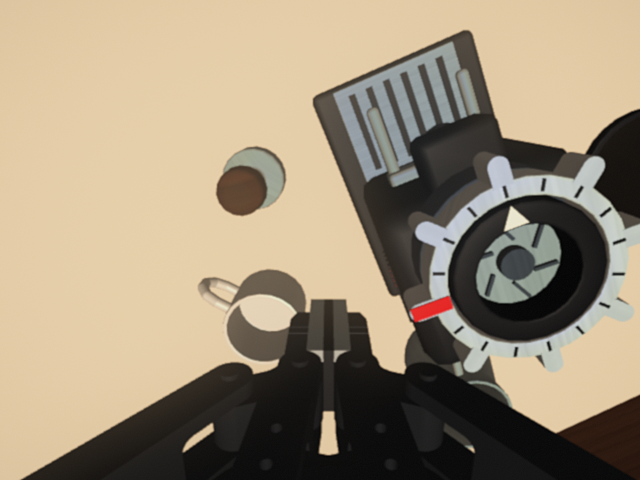

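The wrist view shows the red lug at (431,309), the next lug clockwise at (430,232), and the pointer near (513,208). That frame was taken while the arm was settling, so I'll re-measure with it still.

```bash
cat >> h.py <<'E'
def rect(n,C,h=.213,half=.08,N=640):
    im,d,i,f=cam(n); g=np.mgrid[0:N,0:N]*(2*half/N)
    P=np.array([(C[0]+half-g[0]).ravel(),(C[1]+half-g[1]).ravel(),np.full(N*N,h)])
    q=np.array(i['R'])@P+np.array(i['t'])[:,None]
    u=(f*q[0]/q[2]+i['cx']).reshape(N,N).astype(np.float32);v=(f*q[1]/q[2]+i['cy']).reshape(N,N).astype(np.float32)
    r=cv2.remap(im,u,v,cv2.INTER_CUBIC); I=r.astype(int)
    yy,xx=np.nonzero((I[...,0]>90)&(I[...,1]<.4*I[...,0])&(I[...,2]<.4*I[...,0]))
    s=2*half/N; w=None
    if len(yy): w=np.array([C[0]+half-yy.mean()*s,C[1]+half-xx.mean()*s]); e=w-C; print(n,'red',w.round(4),len(yy),'r',np.hypot(*e).round(4),'ang',np.degrees(np.arctan2(e[1],e[0])).round(1)%360)
    else: print(n,'no red')
    cv2.circle(r,(N//2,N//2),int(.0625/s),(0,255,0),1);cv2.circle(r,(N//2,N//2),int(.05/s),(0,255,0),1)
    return r,w
E
python3 - <<'E'
from h import *
C=np.array([.5993,-.0756])
print(bot.read_state()['tool_pos'])
r,w=rect('wrist',C); r2,w=rect('top',C)
cv2.imwrite('pics/r2.png',cv2.resize(np.hstack([r,r2]),(800,400))[:,:,::-1])
E
```

```text
[ 0.54588745 -0.16381868  0.26042455]
wrist red [ 0.5908 -0.1271] 2479 r 0.0522 ang 260.7
top red [ 0.5913 -0.1264] 2153 r 0.0514 ang 261.1
```

View pics/r2.png

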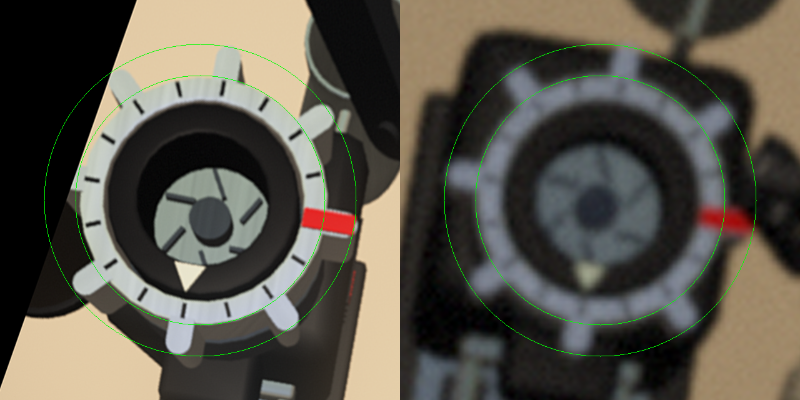

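Both cameras agree: red lug at 261°, centre about (0.599, -0.076), and a lug exactly at the pointer direction, so 4 whole clicks. Lowering outside the ring now.

jog_arm([
  {"dx": 0.1, "dy": 0.1, "dz": -1.5, "turn": 0},
  {"dx": 0.1, "dy": 0.1, "dz": -1.6, "turn": 0},
  {"dx": 0.1, "dy": 0.1, "dz": -1.6, "turn": 0},
  {"dx": 0.05, "dy": 0.05, "dz": -1.5, "turn": 0},
  {"dx": 0, "dy": 0, "dz": 0, "turn": 0},
  {"dx": 0, "dy": 0, "dz": 0, "turn": 0},
  {"dx": 0, "dy": 0, "dz": 0, "turn": 0},
])

```text
time: 2.93
tool_pos: [0.5487, -0.1554, 0.2001]
tcp_rot: [0.875, 3.016, 0.0]
wrist_force: [-0.1, -0.3, -0.4]
width: -0.0
```

jog_arm([
  {"dx": 0.4, "dy": 0.58, "dz": 0, "turn": 0},
  {"dx": 0.4, "dy": 0.58, "dz": 0, "turn": 0},
  {"dx": 0.4, "dy": 0.58, "dz": 0, "turn": 0},
  {"dx": 0.35, "dy": 0.58, "dz": 0, "turn": 0},
  {"dx": 0, "dy": 0, "dz": 0, "turn": 0},
  {"dx": 0, "dy": 0, "dz": 0, "turn": 0},
  {"dx": 0, "dy": 0, "dz": 0, "turn": 0},
])

```text
time: 3.52
tool_pos: [0.5639, -0.1329, 0.1992]
tcp_rot: [-0.876, -3.017, 0.0]
wrist_force: [0.4, -0.1, 0.6]
width: -0.002
```

```bash
python3 - <<'E'
from h import *
C=np.array([.5993,-.0762]); p=np.array([.5642,-.1322])
# 1 click-ish steps: finger angle th, r=66mm; lug contact at th-16
prev=p; 
for th in np.arange(237.8,186,-2.5):
    a=np.radians(th);X=C+.066*np.array([np.cos(a),np.sin(a)]);print(round(th,1),((X-prev)*100).round(2),X.round(4));prev=X
E
```

```text
237.8 [-0.01  0.02] [ 0.5641 -0.132 ]
235.3 [-0.24  0.16] [ 0.5617 -0.1305]
232.8 [-0.23  0.17] [ 0.5594 -0.1288]
230.3 [-0.23  0.18] [ 0.5571 -0.127 ]
227.8 [-0.22  0.19] [ 0.555  -0.1251]
225.3 [-0.21  0.2 ] [ 0.5529 -0.1231]
222.8 [-0.2   0.21] [ 0.5509 -0.121 ]
220.3 [-0.19  0.22] [ 0.549  -0.1189]
217.8 [-0.18  0.22] [ 0.5471 -0.1167]
215.3 [-0.17  0.23] [ 0.5454 -0.1143]
212.8 [-0.16  0.24] [ 0.5438 -0.112 ]
210.3 [-0.15  0.25] [ 0.5423 -0.1095]
207.8 [-0.14  0.25] [ 0.5409 -0.107 ]
205.3 [-0.13  0.26] [ 0.5396 -0.1044]
202.8 [-0.12  0.26] [ 0.5385 -0.1018]
200.3 [-0.11  0.27] [ 0.5374 -0.0991]
197.8 [-0.09  0.27] [ 0.5365 -0.0964]
195.3 [-0.08  0.28] [ 0.5356 -0.0936]
192.8 [-0.07  0.28] [ 0.5349 -0.0908]
190.3 [-0.06  0.28] [ 0.5344 -0.088 ]
187.8 [-0.05  0.28] [ 0.5339 -0.0852]
```

jog_arm([
  {"dx": -0.23, "dy": 0.18, "dz": 0, "turn": -0.044},
  {"dx": -0.23, "dy": 0.18, "dz": 0, "turn": -0.044},
  {"dx": -0.23, "dy": 0.18, "dz": 0, "turn": -0.044},
  {"dx": -0.22, "dy": 0.19, "dz": 0, "turn": -0.044},
  {"dx": -0.21, "dy": 0.2, "dz": 0, "turn": -0.044},
  {"dx": -0.2, "dy": 0.21, "dz": 0, "turn": -0.044},
  {"dx": -0.19, "dy": 0.22, "dz": 0, "turn": -0.044},
  {"dx": -0.18, "dy": 0.22, "dz": 0, "turn": -0.044},
  {"dx": -0.17, "dy": 0.23, "dz": 0, "turn": -0.044},
  {"dx": 0, "dy": 0, "dz": 0, "turn": 0},
  {"dx": 0, "dy": 0, "dz": 0, "turn": 0},
])

```text
time: 4.43
tool_pos: [0.5452, -0.1151, 0.1992]
tcp_rot: [-1.452, -2.786, 0.0]
wrist_force: [0.3, 0.3, -0.5]
width: -0.0
```

```bash
python3 - <<'E'
from h import *
C=np.array([.5993,-.0762])
s=bot.read_state();print(s['time'],s['tool_pos'],s['wrist_force'])
r,w=rect('wrist',C); r2,w=rect('top',C); r3,w=rect('scene',C)
cv2.imwrite('pics/r3.png',cv2.resize(np.hstack([r,r3]),(800,400))[:,:,::-1])
E
```

```text
4.4333 [ 0.54515252 -0.11511057  0.19923308] [ 0.26539985  0.34204458 -0.53721802]
wrist red [ 0.5748 -0.1112] 118 r 0.0427 ang 235.0
top no red
scene red [ 0.5726 -0.1208] 2098 r 0.052 ang 239.0
```

View pics/r3.png

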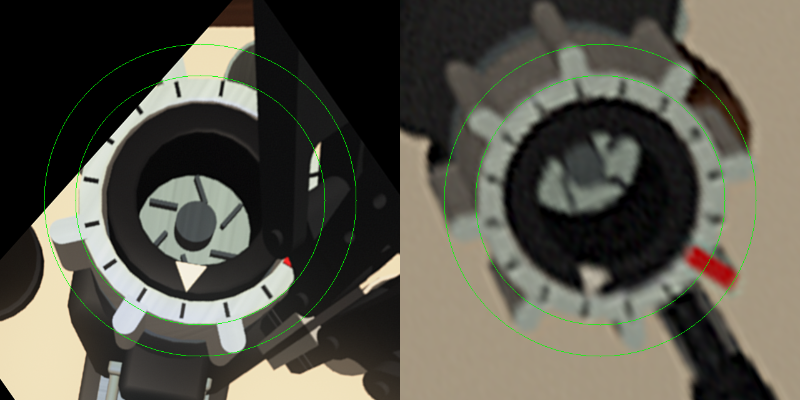

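One click is done: the scene camera puts red at 239°, and the grinder is unmoved. Pushing the same lug for the second click.

jog_arm([
  {"dx": -0.16, "dy": 0.24, "dz": 0, "turn": -0.044},
  {"dx": -0.15, "dy": 0.25, "dz": 0, "turn": -0.044},
  {"dx": -0.14, "dy": 0.25, "dz": 0, "turn": -0.044},
  {"dx": -0.13, "dy": 0.26, "dz": 0, "turn": -0.044},
  {"dx": -0.12, "dy": 0.26, "dz": 0, "turn": -0.044},
  {"dx": -0.11, "dy": 0.27, "dz": 0, "turn": -0.044},
  {"dx": -0.09, "dy": 0.27, "dz": 0, "turn": -0.044},
  {"dx": -0.08, "dy": 0.28, "dz": 0, "turn": -0.044},
  {"dx": -0.07, "dy": 0.28, "dz": 0, "turn": -0.044},
  {"dx": 0, "dy": 0, "dz": 0, "turn": 0},
  {"dx": 0, "dy": 0, "dz": 0, "turn": 0},
])

```text
time: 5.5
tool_pos: [0.5349, -0.0913, 0.1993]
tcp_rot: [1.97, 2.447, -0.0]
wrist_force: [0.4, 0.5, -0.6]
width: 0.001
```

```bash
python3 - <<'E'
from h import *
C=np.array([.5993,-.0762])
s=bot.read_state();print(s['time'],s['tool_pos'],s['wrist_force'])
r3,w=rect('scene',C); rect('wrist',C)
E
```

```text
5.5 [ 0.53491065 -0.09132336  0.19926308] [ 0.42942181  0.48665264 -0.6285986 ]
scene red [ 0.5582 -0.1069] 1917 r 0.0513 ang 216.7
wrist red [ 0.5635 -0.0992] 117 r 0.0425 ang 212.7
```

Two clicks are done (216.7°). Retracting outward and swinging back behind the red lug.

jog_arm([
  {"dx": -1.65, "dy": -0.37, "dz": 0, "turn": 0},
  {"dx": -1.65, "dy": -0.38, "dz": 0, "turn": 0},
  {"dx": 0.28, "dy": -0.95, "dz": 0, "turn": 0.1},
  {"dx": 0.29, "dy": -0.95, "dz": 0, "turn": 0.1},
  {"dx": 0.29, "dy": -0.95, "dz": 0, "turn": 0.1},
  {"dx": 0.29, "dy": -0.95, "dz": 0, "turn": 0.1},
  {"dx": 0.82, "dy": -0.61, "dz": 0, "turn": 0.098},
  {"dx": 0.82, "dy": -0.61, "dz": 0, "turn": 0.098},
  {"dx": 0.82, "dy": -0.61, "dz": 0, "turn": 0.098},
  {"dx": 0.82, "dy": -0.61, "dz": 0, "turn": 0.098},
  {"dx": 0, "dy": 0, "dz": 0, "turn": 0},
  {"dx": 0, "dy": 0, "dz": 0, "turn": 0},
])

```text
time: 6.6
tool_pos: [0.5461, -0.1614, 0.1991]
tcp_rot: [-0.881, -3.015, -0.0]
wrist_force: [-0.6, -0.0, -0.2]
width: 0.002
```

```bash
python3 - <<'E'
from h import *
C=np.array([.5993,-.0762])
s=bot.read_state();print(s['time'],s['tool_pos'],s['wrist_force'])
r3,w=rect('scene',C); r,w=rect('wrist',C)
cv2.imwrite('pics/r4.png',cv2.resize(np.hstack([r,r3]),(800,400))[:,:,::-1])
E
```

```text
6.6 [ 0.5461445  -0.16140836  0.19909281] [-0.58679234 -0.0313813  -0.18481904]
scene red [ 0.5582 -0.1069] 1912 r 0.0513 ang 216.7
wrist red [ 0.5581 -0.106 ] 2556 r 0.0509 ang 215.9
```

View pics/r4.png

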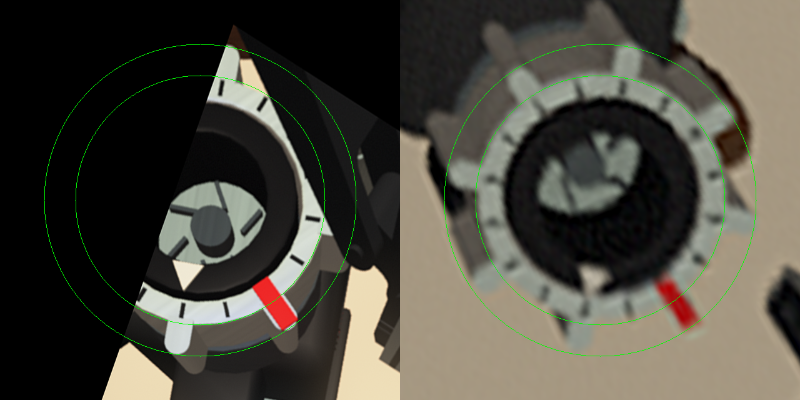

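The red lug is now 45° (two clicks) before the pointer, and the grinder is still in place. Entering the gap behind it and pushing the third click.

jog_arm([
  {"dx": 0.45, "dy": 0.72, "dz": 0, "turn": 0},
  {"dx": 0.45, "dy": 0.72, "dz": 0, "turn": 0},
  {"dx": 0.45, "dy": 0.72, "dz": 0, "turn": 0},
  {"dx": 0.45, "dy": 0.7, "dz": 0, "turn": 0},
  {"dx": 0, "dy": 0, "dz": 0, "turn": 0},
  {"dx": 0, "dy": 0, "dz": 0, "turn": 0},
])

```text
time: 7.2
tool_pos: [0.5645, -0.1317, 0.1993]
tcp_rot: [-0.875, -3.017, 0.0]
wrist_force: [-0.9, -0.5, -0.6]
width: -0.001
```

jog_arm([
  {"dx": -0.23, "dy": 0.18, "dz": 0, "turn": -0.044},
  {"dx": -0.23, "dy": 0.18, "dz": 0, "turn": -0.044},
  {"dx": -0.23, "dy": 0.18, "dz": 0, "turn": -0.044},
  {"dx": -0.22, "dy": 0.19, "dz": 0, "turn": -0.044},
  {"dx": -0.21, "dy": 0.2, "dz": 0, "turn": -0.044},
  {"dx": -0.2, "dy": 0.21, "dz": 0, "turn": -0.044},
  {"dx": -0.19, "dy": 0.22, "dz": 0, "turn": -0.044},
  {"dx": -0.18, "dy": 0.22, "dz": 0, "turn": -0.044},
  {"dx": -0.17, "dy": 0.23, "dz": 0, "turn": -0.044},
  {"dx": 0, "dy": 0, "dz": 0, "turn": 0},
  {"dx": 0, "dy": 0, "dz": 0, "turn": 0},
])

```text
time: 8.12
tool_pos: [0.5455, -0.1145, 0.1993]
tcp_rot: [1.451, 2.786, -0.0]
wrist_force: [-0.0, -1.0, -0.6]
width: -0.001
```

```bash
python3 - <<'E'
from h import *
C=np.array([.5993,-.0762])
s=bot.read_state();print(s['time'],s['tool_pos'],s['wrist_force'])
r3,w=rect('scene',C); r,w=rect('wrist',C)
E
```

```text
8.1167 [ 0.54548669 -0.11453011  0.19931849] [-0.01431499 -1.02426819 -0.58481443]
scene red [ 0.5504 -0.0887] 1941 r 0.0505 ang 194.3
wrist red [ 0.5499 -0.0881] 2532 r 0.0508 ang 193.5
```

The third click is in (194°). Now the fourth and last, using the same stroke that worked before, then retracting outward.

jog_arm([
  {"dx": -0.16, "dy": 0.24, "dz": 0, "turn": -0.044},
  {"dx": -0.15, "dy": 0.25, "dz": 0, "turn": -0.044},
  {"dx": -0.14, "dy": 0.25, "dz": 0, "turn": -0.044},
  {"dx": -0.13, "dy": 0.26, "dz": 0, "turn": -0.044},
  {"dx": -0.12, "dy": 0.26, "dz": 0, "turn": -0.044},
  {"dx": -0.11, "dy": 0.27, "dz": 0, "turn": -0.044},
  {"dx": -0.09, "dy": 0.27, "dz": 0, "turn": -0.044},
  {"dx": -0.08, "dy": 0.28, "dz": 0, "turn": -0.044},
  {"dx": -0.07, "dy": 0.28, "dz": 0, "turn": -0.044},
  {"dx": 0, "dy": 0, "dz": 0, "turn": 0},
  {"dx": 0, "dy": 0, "dz": 0, "turn": 0},
])

```text
time: 9.13
tool_pos: [0.5351, -0.091, 0.1993]
tcp_rot: [1.97, 2.447, -0.0]
wrist_force: [-0.2, -0.2, 0.7]
width: 0.001
```

```bash
python3 - <<'E'
from h import *
C=np.array([.5993,-.0762])
s=bot.read_state();print(s['time'],s['tool_pos'],s['wrist_force'])
r3,w=rect('scene',C); r,w=rect('wrist',C)
E
```

```text
9.1333 [ 0.53512033 -0.09095698  0.19928609] [-0.1604757  -0.17286805  0.69591671]
scene red [ 0.5502 -0.0688] 2120 r 0.0497 ang 171.5
wrist red [ 0.5493 -0.0683] 2531 r 0.0506 ang 171.0
```

The red lug is at 171°, the pointer direction. Retracting outward and up, then a final look.

jog_arm([
  {"dx": -1.65, "dy": -0.38, "dz": 0, "turn": 0},
  {"dx": -1.65, "dy": -0.38, "dz": 0, "turn": 0},
  {"dx": -1.2, "dy": -1.0, "dz": 0, "turn": 0},
  {"dx": -1.2, "dy": -1.0, "dz": 1.0, "turn": 0},
  {"dx": -1.2, "dy": -1.0, "dz": 1.0, "turn": 0},
  {"dx": -1.2, "dy": -1.0, "dz": 1.0, "turn": 0},
  {"dx": 0, "dy": 0, "dz": 0, "turn": 0},
  {"dx": 0, "dy": 0, "dz": 0, "turn": 0},
  {"dx": 0, "dy": 0, "dz": 0, "turn": 0},
  {"dx": 0, "dy": 0, "dz": 0, "turn": 0},
])

```text
time: 10.07
tool_pos: [0.4542, -0.1381, 0.2286]
tcp_rot: [-1.971, -2.445, 0.0]
wrist_force: [0.3, -0.1, -1.2]
width: -0.002
```

```bash
python3 - <<'E'
from h import *
C=np.array([.5993,-.0762])
s=bot.read_state();print(s['time'],s['tool_pos'],s['wrist_force'])
r3,w=rect('scene',C); r,w=rect('top',C)
cv2.imwrite('pics/r5.png',cv2.resize(np.hstack([r,r3]),(800,400))[:,:,::-1])
E
```

```text
10.0667 [ 0.45416229 -0.13805232  0.22860457] [ 0.32332168 -0.07859597 -1.21643546]
scene red [ 0.5501 -0.0688] 2104 r 0.0497 ang 171.4
top red [ 0.5491 -0.0674] 2258 r 0.051 ang 170.1
```

View pics/r5.png

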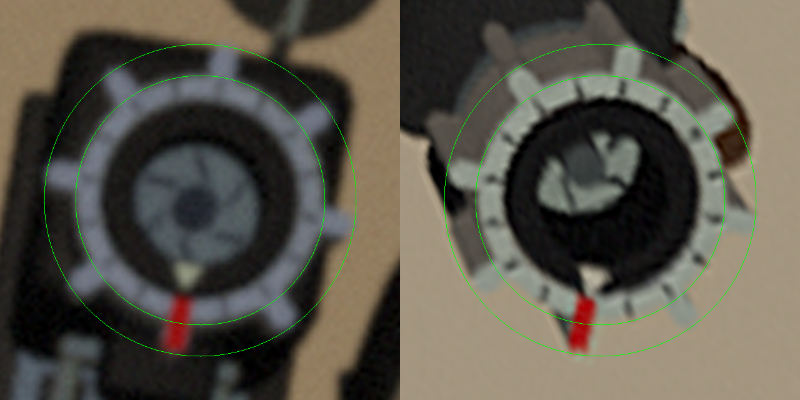

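Both views show the red lug at the pointer tip, with the grinder where it was and the arm clear.

```bash
python3 -c "
from workcell import bot; print(bot.finish_job())"
```

```text
the job is handed in; nothing more can be done
None
```

The grind ring is set: the red-marked lug has clicked in opposite the white pointer, and I handed the job in at about 10 s.

- **What I did:** With the fingers shut, I pushed the lugs clockwise from the front right, one click per stroke. It took four clicks: two on one lug, then two on the red lug.
- **Click by click:** The red mark went from about 261° to 239°, 216°, 194° and then 171°, which is the pointer's direction. It did not go past.
- **Last checks:** After the arm backed off, the top and scene cameras put the red mark at 170.1° and 171.4°. Both views showed it at the pointer tip and the grinder in its original place.
- **Forces:** The wrist force readings between strokes stayed near zero, up to about 1 N. I didn't record the force during the strokes themselves.
- **Refused move:** Early on, two move calls were refused because my rows left out some keys. The arm didn't move on those, and I sent the first again with every key filled in.
- **Not measured:** I didn't check the positions of the hopper, tamper, pitcher and cup at the end. The fingers stayed well above their heights all the time.

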